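# Filter check on the day-room air cleaner

### The job

Time for the air cleaner's filter check: take the orange fragrance ring out of its well in the cover flap and lay it gently, flat, in the middle of the blue saucer, then swing the flap up and over until it rests open by itself. Draw the filter plate out of its slot by its blue tab and present it: hold it still and upright above the middle of the white inspection mat, lower edge at least 5 cm above the mat, broad faces parallel to the mat's row of grey patches, and finish while holding it there. Leave everything else on the table where it is.

Things in the scene. Friction and masses are not known exactly. Their poses are not given: they have to be found in the camera images.
- cleaner: White table-top air cleaner, fixed to the table, 220 (x) x 250 (y) x 125 high (all sizes here in mm). Origin: centre of its underside. Its -x side is the front (nearest the robot), +x the rear; it may be turned by up to 0.3 rad. The grey flap on its top covers an open chamber, 45 deep, spanning x from -95 to +35 and y from -90 to +90 (its floor is 80 above the table); the filter slot (16 by 104, centre at x -35, y 0) is in that floor, 74 deep.
- flap (a joint): Angle of the grey cover flap (rad): 0 shut, 1.9 fully open at its stop, leaning back 0.33 rad past upright. The hinge runs along the cleaner's y, turns easily and has no stay: the flap falls shut if left before upright and falls open, and stays open, past it. Flap 145 long (x) by 200 by 14 thick, 0.25 kg; shut, its upper face is 140 above the table; fully open, its free edge stands 263 above the table behind the chamber.
- flap_hinge (a point): Middle of the flap's hinge line: in the cleaner's frame x +45, y 0, height 126. Its axes turn with the flap: y along the hinge line, -x from the hinge towards the flap's free edge, z out of the flap's outer face.
- flap_handle (a point): Middle of the blue grip bar on the flap: a round bar 10 thick, 70 long, parallel to the hinge, near the flap's free (front) edge, 32 above the flap's outer face on two end posts. It lies 135 from the hinge along the flap and 46 above the hinge's level when shut. Same axes as flap_hinge.
- ring_center (a point): Centre (half-way up) of the loose orange fragrance ring, 50 outer and 28 inner diameter, 36 high, about 0.06 kg. At the start it stands in a round well 54 wide and 9 deep in the flap (well centre 65 in front of the hinge), so its upper 27 stands out of the flap. z is its axis.
- tray_in (a point): Middle of the inner floor, 4 above the table, of the shallow blue saucer (fixed, 116 wide over its low rim, rim 8 high). The ring's centre is 22 above the table when it lies flat there.
- filter_center (a point): Centre (half-way up) of the filter plate, hidden under the flap at the start: a white frame with grey pleats, 12 thick (its x) by 100 wide (its y) by 70 high, with a blue pull tab on top, 10 thick (x), 40 wide (y), 36 high; 106 high in all, about 0.12 kg. z is up. Upright in its slot, 2 play all round, its x along the cleaner's x; 36 of tab stands above the chamber's floor. The middle of the tab is 35 above this point, the lower edge 53 below it.
- mat_center (a point): Middle of the upper face (2 above the table) of the white inspection mat, fixed, 160 (x) x 130 (y). A row of five grey patches runs along its y near its +x edge; the filter's broad faces are parallel to the row when the filter's x is along the mat's x, either way round.
- mug: Bystander, loose: lime green mug, to be left where it is. Origin: centre of its underside.
- card_box: Bystander, loose: dark blue playing-card box, to be left where it is. Origin: centre of its underside.
- gel: Bystander, loose: clear bottle, to be left where it is. Origin: centre of its underside.
- case: Bystander, loose: dark red spectacle case, to be left where it is. Origin: centre of its underside.
- dice_cup: Bystander, loose: dark wooden cup, to be left where it is. Origin: centre of its underside.
- dominoes: Bystander, loose: flat wooden domino box, to be left where it is. Origin: centre of its underside.
Mind the look-alikes: they are no part of the job. What is shaped like the part that bears ring_center but red, turquoise or yellow is not meant.

How it is judged:
On the way, in this order (a step that is already met when the one before it is completed fails the run):
1. the ring lies flat in the saucer, let go (horizontal distance between ring_center and tray_in below 0.035 m and height (world z) of ring_center below 0.03 m and angle between ring_center's own z axis and vertical below 0.15 rad and contact force between the fingers and ring below 0.05 N), for 0.3 s.
2. the flap has been swung open past upright (value of joint flap above 1.6 rad), for 0.3 s.
3. the filter plate is drawn out of its slot, held by the fingers (z of filter_center in the frame of cleaner above 0.15 m and contact force between the fingers and filter above 1 N), for 0.2 s.
At the end, for the whole second after the job is handed in: Ring flat, let go, within 35 mm of the saucer's middle; flap open past 1.6 rad; filter held by the fingers alone, still, upright within 0.2 rad, within 50 mm of over the mat's middle, lower edge 5 cm or more above it, faces within 0.3 rad of parallel to the grey patches (all of step 1 and value of joint flap above 1.6 rad and horizontal distance between filter_center and mat_center below 0.05 m and height (world z) of filter_center above 0.103 m and angle between filter_center's own z axis and vertical below 0.2 rad and angle between the x axis of filter_center and the x axis of mat_center, either way round below 0.3 rad and contact force between the fingers and filter above 1 N and linear speed of filter below 0.03 m/s and contact force between filter and cleaner below 0.05 N); the arm keeps its last pose, push and grip.
It fails at once if the ring is dropped over the saucer from more than 2 cm (horizontal distance between ring_center and tray_in below 0.08 m and height (world z) of ring_center above 0.044 m and contact force between the fingers and ring below 0.01 N).
It fails at once if a bystander is moved more than 3 cm (distance of any of mug, card_box, gel, case, dice_cup, dominoes from where it was at the start of the episode above 0.03 m).
It also fails if it takes over 72 s, if anything falls off the work surface, if the arm or the gripper's body presses on something with over 40 N, if the wrist force passes 120 N, or if a joint passes its speed limit or range.

### The arm

A 6-joint arm with a two-finger parallel gripper is mounted at the origin on the work surface. World frame = base frame: x ahead of the robot, y to its left, z up, the work surface at z = 0. Lengths are in m, angles in rad, forces in N, time in s.
With the tool pointing down it reaches from about 0.25 to 0.775 m from the base axis. Payload 8.9 kg.
Tool frame: the origin (TCP) lies midway between the tips of the shut fingers; the grasp point (between the pads) lies 19 mm behind it (arm.tcp_to_grasp is the distance from the TCP to the grasp point, in m); z points along the fingers, y is the direction in which the jaws open and shut (so a half turn about z gives the same grasp; the last joint's range is limited). The gripper opens to 85 mm and grips with 20 to 120 N. Pads are 22 mm wide; open, the fingers measure 114 mm over their backs; the gripper's body (76 mm by 85 mm) begins 54 mm behind the grasp point. The pads swing forward as they close: fully open they stand 13 mm farther back than shut.
Start: joints at [1.005, 0.291, -0.153, 1.127, 0, 1.431], TCP at [0.217, 0.478, 0.196] pointing down, gripper open.
Joint ranges: [-2.52, 2.52], [-0.91, 1.74], [-1.3, 1.37], [-1.96, 2.02], [-1.52, 1.47], [-3.14, 3.14]. Speed limits (rad/s): [2.22, 2.22, 2.79, 3.14, 3.14, 3.14].

### API

Orientations are given as a rotation vector (axis times angle).
In Python, from workcell import readout, imaging, workorder, arm gives the robot as it stands.
- The arm moves only by the shell command python3 -m creep 'ROWS'. ROWS is a JSON object of lists of equal length, an entry for each row: "translation": the shift along the world's x, y, z in cm, a list of three; "turn": the turn, a rotation vector about the world's x, y, z in degrees, a list of three; "fingers": the opening in per cent of the stroke, from 0 (shut) to 100 (fully open). In form: {"translation": [[dx, dy, dz], ...], "turn": [[ax, ay, az], ...], "fingers": [fingers, ...]}. A call has 1 to 8 rows; each row is the pose to reach, as a shift and turn from the pose commanded when the call began; what a row does not reach only later rows make up. A row lasts 1/8 s, in which the tool goes at most 62.5 mm and 10.7 degrees, less where a joint would pass 70% of its speed; a pose out of reach is approached as far as the arm can. A call with a gripper value outside its range is refused whole. The fingers move at their own pace and stop on an object; the grip force is fixed at half the most. Time passes only in rows, so rows that repeat a pose let the fingers close. It gives the time, the measured TCP pose, the force and the opening at its end, in the units of the state.
- readout.state(): the state, without advancing time (a new reading comes with each control period).
- imaging.grab_frame(name): name is "scene" or "top" or "wrist"; returns a dict with "pixels" (480x640x3 uint8, red, green, blue), "camera_matrix" (3x3 intrinsics, pixels), "world_from_camera" (4x4, takes a point from camera to world coordinates); the wrist camera has in their place "tool_from_camera" (4x4, takes a point from camera to tool coordinates, whose origin is the TCP and whose axes are the flange's). Camera axes: x right, y up, looking along -z (the intrinsics and any distortion apply to the point x, -y, -z); pixel columns grow to the right and rows downward; lengths in m; the calibration is good to about 2 mm. The wrist camera is an equidistant fisheye: a pixel r from the principal point sees the ray r / f radians off the axis. A picture is of the moment at which its call begins: read the wrist's pose just before it. There is no depth.
- workorder.job_done(): hands the job in, once; it reports no verdict.
The state is a dict: "time_s": time; "qpos": joint angles; "dq": joint speeds; "effort": joint torques, N m; "eef_pos": TCP position; "ee_rot": TCP orientation; "contact_force": force on the tool from outside, world axes, zero at the start; "wrist_torque": the same for the moment, N m; "opening": finger opening in m.
Only numpy, scipy, OpenCV 4.12 (cv2) and the standard library are available. Lean on these libraries where they do the work, as an engineer would, in place of code of your own. Each camera call takes 0.05 s, during which the arm holds its last target.

## Working session

There is one attempt and no reset: what is moved stays moved. The work goes in short steps, Python scripts to look and compute and a shell command to move; the robot and the scene stay as the last step left them, time stands still between calls to the robot, and variables do not carry over. Pictures are saved under pics/ and viewed, and the job is handed in when it is done.

```bash
mkdir -p pics; ls
python3 - <<'E'
from workcell import readout, imaging, workorder, arm
import cv2
print(readout.state())
print([a for a in dir(arm) if a[0]!='_'], arm.tcp_to_grasp)
for n in ("scene","top","wrist"):
    f=imaging.grab_frame(n); cv2.imwrite(f"pics/{n}0.png",f["pixels"][:,:,::-1])
    print(n,f["camera_matrix"].tolist(),(f.get("world_from_camera") if n!="wrist" else f["tool_from_camera"]).round(4).tolist(), [k for k in f])
E
```

```text
pics
{'time_s': 0.0, 'qpos': array([ 1.00470315e+00,  2.91282104e-01, -1.54097610e-01,  1.12669699e+00,
        1.30471143e-05,  1.43147555e+00]), 'dq': array([ 0.00057079,  0.00148037, -0.00060611,  0.00040025, -0.00020197,
        0.00085237]), 'effort': array([ 9.78791941e-04, -5.37145042e+01,  3.31370151e+01,  1.60757813e-02,
       -1.54478244e-04,  4.88461154e-06]), 'eef_pos': array([0.21706575, 0.47751308, 0.1958421 ]), 'ee_rot': array([-6.65200304e-01, -3.06989474e+00,  1.88004775e-03]), 'contact_force': array([-0.23119431, -0.19416604,  0.33958266]), 'wrist_torque': array([0.02726496, 0.03909766, 0.00443463]), 'opening': 0.08507375229081067}
['PlanningError', 'tcp_to_grasp'] 0.0187
scene [[615.5770071506267, 0.0, 319.9587045168603], [0.0, 615.5770071506267, 238.1069678966233], [0.0, 0.0, 1.0]] [[0.8023, -0.3821, 0.4587, 1.164], [0.5969, 0.4995, -0.6278, -0.885], [0.0108, 0.7775, 0.6288, 1.0219], [0.0, 0.0, 0.0, 1.0]] ['pixels', 'camera_matrix', 'world_from_camera']
top [[542.1640460007079, 0.0, 326.3121858424394], [0.0, 542.1640460007079, 243.44322957161634], [0.0, 0.0, 1.0]] [[-0.0105, 0.9983, -0.0574, 0.4286], [-0.9997, -0.0117, -0.0201, 0.0089], [-0.0208, 0.0572, 0.9981, 1.4409], [0.0, 0.0, 0.0, 1.0]] ['pixels', 'camera_matrix', 'world_from_camera']
wrist [[371.64829954431775, 0.0, 322.9014169534554], [0.0, 371.64829954431775, 241.98039019218234], [0.0, 0.0, 1.0]] [[0.0, 0.9628, 0.2702, 0.0688], [1.0, 0.0002, -0.0007, 0.0011], [-0.0007, 0.2702, -0.9628, -0.1769], [0.0, 0.0, 0.0, 1.0]] ['pixels', 'camera_matrix', 'tool_from_camera']
```

View pics/scene0.png

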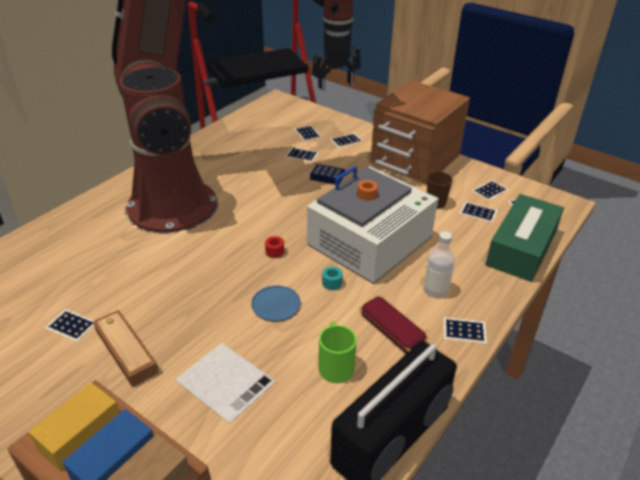

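View pics/top0.png

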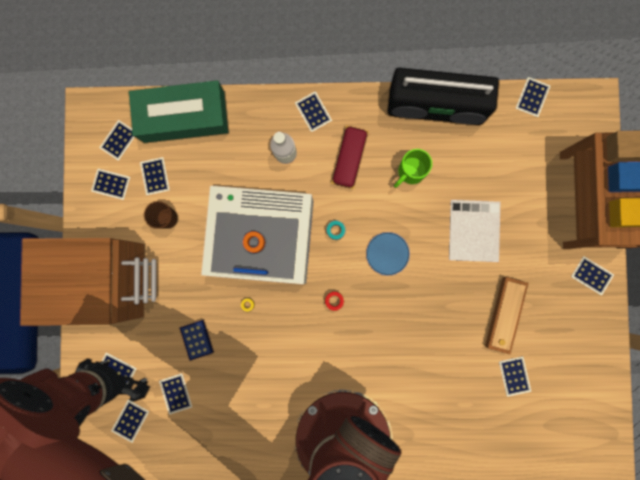

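View pics/wrist0.png

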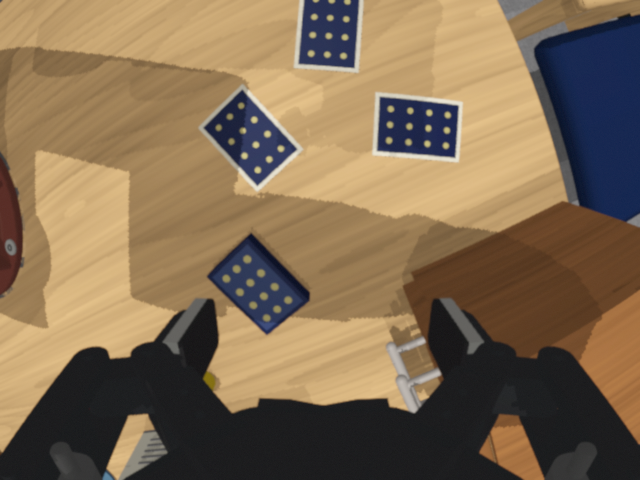

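Candidates for the ring (top view): orange at (254,242) on the flap; red (334,300), turquoise (335,230) and yellow (248,305) on the table. I choose the orange one. Next I crop and measure.

```bash
cat > h.py <<'E'
import numpy as np, cv2
from scipy.spatial.transform import Rotation as R
from workcell import readout, imaging
def grab(n):
    s=readout.state() if n=="wrist" else None
    f=imaging.grab_frame(n); f["n"]=n
    if n=="wrist":
        T=np.eye(4);T[:3,:3]=R.from_rotvec(s["ee_rot"]).as_matrix();T[:3,3]=s["eef_pos"]
        f["world_from_camera"]=T@f["tool_from_camera"]
    return f
def ray(f,uv):
    K=f["camera_matrix"];x=(uv[0]-K[0,2])/K[0,0];y=(uv[1]-K[1,2])/K[1,1]
    if f["n"]=="wrist":
        r=np.hypot(x,y);d=np.array([np.sin(r)*x/max(r,1e-9),-np.sin(r)*y/max(r,1e-9),-np.cos(r)])
    else: d=np.array([x,-y,-1.])
    T=f["world_from_camera"];return T[:3,3],T[:3,:3]@d
def onz(f,uv,z):
    o,d=ray(f,uv);return (o+d*(z-o[2])/d[2])
def proj(f,p):
    T=np.linalg.inv(f["world_from_camera"]);c=T[:3,:3]@np.array(p)+T[:3,3];K=f["camera_matrix"]
    d=np.array([c[0],-c[1],-c[2]])
    if f["n"]=="wrist":
        r=np.hypot(d[0],d[1]);t=np.arctan2(r,d[2]);q=d[:2]/max(r,1e-9)*t
    else:q=d[:2]/d[2]
    return K[:2,:2]@q+K[:2,2]
def tri(f1,u1,f2,u2):
    o1,d1=ray(f1,u1);o2,d2=ray(f2,u2)
    t=np.linalg.lstsq(np.c_[d1,-d2],o2-o1,rcond=None)[0];a=o1+t[0]*d1;b=o2+t[1]*d2
    return (a+b)/2,np.linalg.norm(a-b)
def mask(f,lo,hi):
    return cv2.inRange(cv2.cvtColor(f["pixels"],cv2.COLOR_RGB2HSV),np.array(lo),np.array(hi))
def blobs(m,amin=40):
    c,_=cv2.findContours(m,cv2.RETR_EXTERNAL,cv2.CHAIN_APPROX_NONE)
    return sorted([k for k in c if cv2.contourArea(k)>amin],key=cv2.contourArea,reverse=True)
E
python3 - <<'E'
from h import *
f=grab("top")
p=f["pixels"]
cv2.imwrite("pics/crop1.png",cv2.resize(p[170:300,190:350,::-1],None,fx=5,fy=4.5,interpolation=cv2.INTER_CUBIC))
cv2.imwrite("pics/crop2.png",cv2.resize(p[180:310,350:520,::-1],None,fx=4.5,fy=4.5,interpolation=cv2.INTER_CUBIC))
for nm,lo,hi,z in (("orange",(5,190,120),(14,255,255),.167),("blue",(95,100,60),(115,255,255),.008),("barblue",(105,150,50),(125,255,255),.172)):
    for k in blobs(mask(f,lo,hi),60):
        (c,s,a)=cv2.minAreaRect(k); e=cv2.minEnclosingCircle(k)
        x,y,w,h=cv2.boundingRect(k)
        if 190<c[0]<520 and 170<c[1]<320: print(nm,cv2.contourArea(k),np.round(c,1),np.round(s,1),round(a,1),onz(f,c,z).round(4),e)
# mat, cleaner
hsv=cv2.cvtColor(p,cv2.COLOR_RGB2HSV)
m=cv2.inRange(hsv,np.array((0,0,130)),np.array((180,60,255)))
for k in blobs(m,800):
    c,s,a=cv2.minAreaRect(k); print("white",cv2.contourArea(k),np.round(c,1),np.round(s,1),round(a,1))
E
```

```text
orange 296.5 [253.5 241.5] [19. 19.] 90.0 [0.5084 0.2065 0.167 ] ((253.5, 241.5), 10.12432861328125)
blue 1191.0 [387.5 253. ] [38.9 38.9] 45.0 [ 0.4838 -0.1234  0.008 ] ((387.340576171875, 253.27899169921875), 19.899627685546875)
blue 109.5 [250.  270.7] [34.1  4.3] 5.0 [0.4411 0.2407 0.008 ] ((250.0, 270.5), 17.066146850585938)
barblue 70.5 [250.  270.7] [32.2  3.2] 5.0 [0.4396 0.2141 0.172 ] ((250.0, 271.0), 16.124614715576172)
white 9053.0 [257.3 234.3] [103.9  89.9] 5.1
white 2789.5 [474.4 230.5] [49.1 59.5] 2.3
```

View pics/crop1.png

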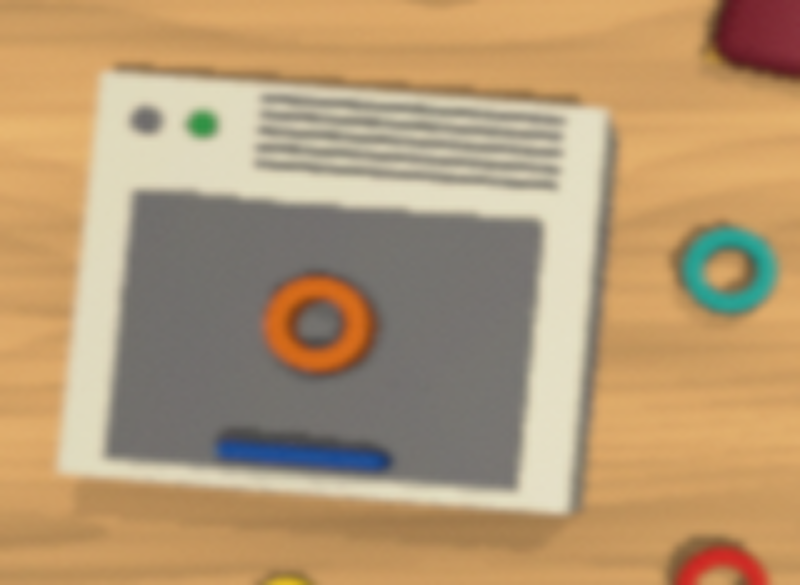

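View pics/crop2.png

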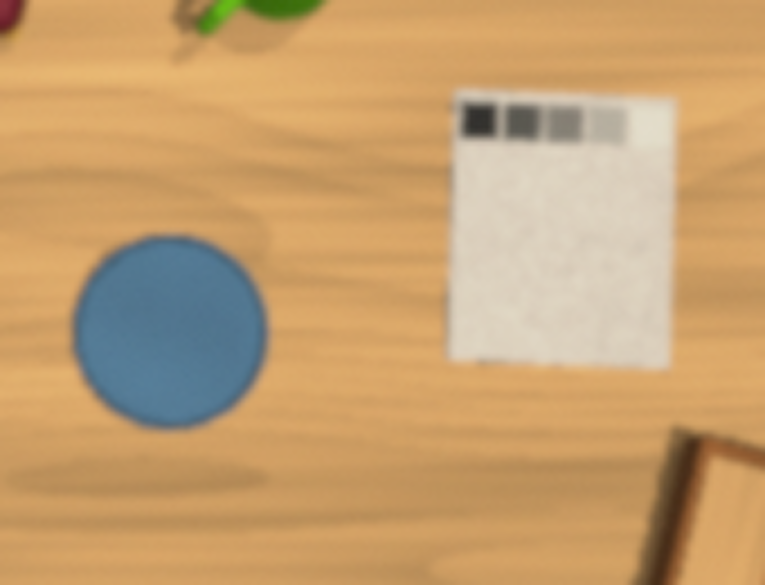

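The crop confirms the single orange ring, at (254,242), sitting in the flap, with the blue bar at (250,271). The saucer is at (387,253) and the mat at (474,231) with its patches on +x.

Run:
```python
from h import *
f=grab("top"); g=grab("scene")
p=f["pixels"]
def quad(m,z,lo,off=0):
    for k in blobs(m,800):
        c,s,a=cv2.minAreaRect(k)
        if not lo(c): continue
        P=np.array([onz(f,q,z)[:2] for q in cv2.boxPoints((c,s,a))])
        e=[P[(i+1)%4]-P[i] for i in range(4)]
        print(np.round(c,1),"ctr",P.mean(0).round(4),"sides",[round(np.linalg.norm(x),4) for x in e],"ang",[round(np.degrees(np.arctan2(x[1],x[0])),1) for x in e])
hsv=cv2.cvtColor(p,cv2.COLOR_RGB2HSV)
print("white");quad(cv2.inRange(hsv,np.array((0,0,130)),np.array((180,60,255))),.125,lambda c:c[0]<350)
quad(cv2.inRange(hsv,np.array((0,0,130)),np.array((180,60,255))),.002,lambda c:c[0]>400)
print("flap");quad(cv2.inRange(hsv,np.array((0,0,70)),np.array((180,30,135))),.14,lambda c:200<c[0]<310)
k=[k for k in blobs(mask(f,(105,150,50),(125,255,255)),40)if 190<k[0,0,0]<300][0]
c,s,a=cv2.minAreaRect(k);d=np.array([np.cos(np.radians(a)),np.sin(np.radians(a))])
A=onz(f,c-16*d,.172);B=onz(f,c+16*d,.172);print("bar",A,B,np.degrees(np.arctan2(*(A-B)[1::-1]))) 
# scene rays check: ring & bar & saucer
for nm,lo,hi,u in (("ring",(5,190,120),(14,255,255),(253.5,241.5)),("saucer",(95,80,60),(115,255,255),(387.5,253))):
  for k in blobs(mask(g,lo,hi),60)[:4]:
    x,y,w,h=cv2.boundingRect(k);c=cv2.minAreaRect(k)[0];print(nm,c,(x,y,w,h),onz(g,c,.149 if nm=="ring" else .008).round(4),tri(f,u,g,c))
```

```text
white
[257.2 234.3] ctr [0.5291 0.2041] sides [np.float64(0.2202), np.float64(0.2558), np.float64(0.2191), np.float64(0.2534)] ang [np.float64(-4.9), np.float64(-95.9), np.float64(174.5), np.float64(84.4)]
[474.4 230.5] ctr [ 0.5414 -0.3545] sides [np.float64(0.1582), np.float64(0.1297), np.float64(0.1579), np.float64(0.1289)] ang [np.float64(-3.6), np.float64(-93.1), np.float64(176.1), np.float64(87.1)]
flap
[254.4 245. ] ctr [0.5018 0.2087] sides [np.float64(0.1428), np.float64(0.1972), np.float64(0.1422), np.float64(0.196)] ang [np.float64(-5.1), np.float64(-95.9), np.float64(174.5), np.float64(84.3)]
bar [0.44345143 0.25158944 0.172     ] [0.43586806 0.17664852 0.172     ] 84.22183626268944
ring (367.0, 189.5) (359, 182, 17, 16) [0.5053 0.2133 0.149 ] (array([0.50887833, 0.20831956, 0.15329686]), np.float64(0.0010343157933195217))
saucer (607.0, 81.0) (575, 0, 65, 163) [0.7299 1.5789 0.008 ] (array([ 0.73087543, -0.01562946,  0.6377141 ]), np.float64(0.5515217355777111))
saucer (107.56033325195312, 450.0259094238281) (63, 410, 89, 70) [ 0.4837 -0.6035  0.008 ] (array([ 0.39742932, -0.33924672, -0.28028472]), np.float64(0.42486624949436474))
saucer (370.840087890625, 39.73857498168945) (352, 0, 42, 83) [-0.221   1.3669  0.008 ] (array([ 0.53341861, -0.02287471,  0.61506596]), np.float64(0.17092199375201217))
saucer (489.10003662109375, 145.1999969482422) (462, 122, 60, 45) [0.5739 0.8442 0.008 ] (array([ 0.65543458, -0.01524876,  0.47234147]), np.float64(0.40085997032809706))
```

Derived world positions (cm): cleaner yaw −5.5°, ring (50.9, 20.8), bar (43.96, 21.45), hinge (57.4, 20.2), slot (49.4, 20.95), saucer (48.4, −12.3), and mat (54.1, −35.4) with yaw −3.3°. First I move clear of the cabinet, then over the ring.

```bash
python3 -m creep '{"translation":[[3,-24,4],[3,-24,4],[3,-24,4],[3,-24,4],[29.2,-27,5],[29.2,-27,5],[29.2,-27,5],[29.2,-27,5]],"turn":[[0,0,19],[0,0,19],[0,0,19],[0,0,19],[0,0,19],[0,0,19],[0,0,19],[0,0,19]],"fingers":[100,100,100,100,100,100,100,100]}'; python3 -m creep '{"translation":[[4,0,0],[4,0,0]],"turn":[[0,0,0],[0,0,0]],"fingers":[90,90]}'
python3 - <<'E'
from h import *
f=grab("wrist");s=readout.state();print(s["eef_pos"],s["ee_rot"],s["opening"],s["qpos"].round(2))
cv2.imwrite("pics/w1.png",f["pixels"][:,:,::-1])
E
```

```text
time_s: 1.3
eef_pos: [0.4976, 0.2089, 0.246]
ee_rot: [0.15, 3.138, 0.0]
contact_force: [1.1, 0.1, 0.1]
opening: 0.0857
time_s: 1.55
eef_pos: [0.5376, 0.2088, 0.2445]
ee_rot: [-0.152, -3.137, 0.001]
contact_force: [-0.6, 0.3, -0.6]
opening: 0.0767
[0.53594484 0.20911893 0.24487797] [-1.50782278e-01 -3.13639744e+00  6.47390328e-04] 0.07707559548918767 [0.24 0.37 0.09 1.29 0.   0.34]
```

View pics/w1.png

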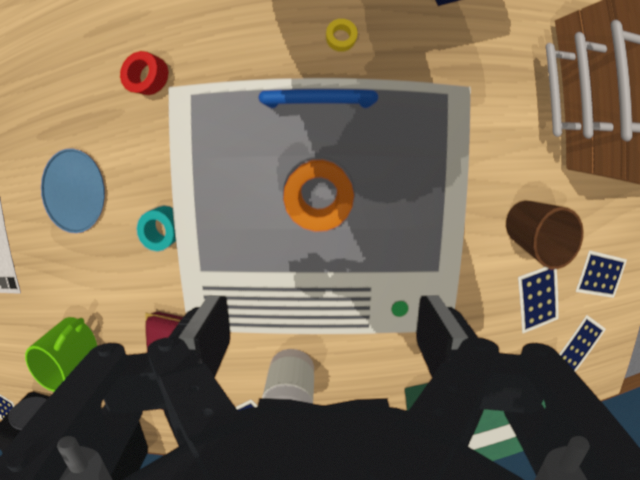

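Run:
```python
from h import *
f=grab("wrist");print(readout.state()["eef_pos"])
k=[k for k in blobs(mask(f,(5,190,100),(16,255,255)),400)][0]
# outer top circle: use centroid of inner hole's + rim
for z in (.167,.155):
  P=np.array([onz(f,q[0],z)[:2] for q in k]);c,r=cv2.minEnclosingCircle(P.astype(np.float32));print(z,np.round(c,4),r)
for k in blobs(mask(f,(105,150,50),(125,255,255)),300):
  c,s,a=cv2.minAreaRect(k);print("bar",c,s,a,onz(f,c,.172))
for k in blobs(mask(f,(95,80,60),(115,200,255)),600):
  c,s,a=cv2.minAreaRect(k);P=np.array([onz(f,q[0],.008)[:2] for q in k]);print("sau",c,cv2.minEnclosingCircle(P.astype(np.float32)))
```

```text
[0.53505503 0.20933833 0.24532848]
0.167 [0.5073 0.2102] 0.02480783686041832
0.155 [0.5091 0.2098] 0.02597113698720932
bar (318.0, 101.0) (16.0, 118.0) 90.0 [0.44118275 0.21626242 0.172     ]
bar (538.6441650390625, 299.8735046386719) (52.46039962768555, 29.374755859375) 85.60128784179688 [0.6051672  0.38535134 0.172     ]
bar (600.6000366210938, 276.70001220703125) (30.674089431762695, 35.10127639770508) 18.434947967529297 [0.59384014 0.4553829  0.172     ]
sau (72.5, 191.5) ((0.4829683005809784, -0.12006229907274246), 0.05639122799038887)
sau (318.0, 101.0) ((0.4204254746437073, 0.21603849530220032), 0.06521356850862503)
sau (538.5966186523438, 300.3426513671875) ((0.6953030824661255, 0.4961642324924469), 0.04467706382274628)
sau (621.0, 417.0) ((1.0550843477249146, 0.8081870079040527), 0.15448349714279175)
sau (600.6176147460938, 276.5294189453125) ((0.6758028268814087, 0.6134867668151855), 0.04421151801943779)
```

```bash
python3 -m creep '{"translation":[[-2.7,0,0],[-2.7,0,-4],[-2.7,0,-5],[-2.7,0,-5]],"turn":[[0,0,0],[0,0,0],[0,0,0],[0,0,0]],"fingers":[85,85,85,85]}'; python3 -m creep '{"translation":[[0,0,0]],"turn":[[0,0,0]],"fingers":[85]}'
```

```text
time_s: 2.15
eef_pos: [0.5078, 0.2096, 0.1962]
ee_rot: [-0.149, -3.137, 0.0]
contact_force: [-0.2, 0.4, 0.7]
opening: 0.0725
time_s: 2.28
eef_pos: [0.5091, 0.2097, 0.1971]
ee_rot: [0.149, 3.137, 0.001]
contact_force: [-0.4, 0.6, 0.5]
opening: 0.0727
```

```bash
python3 -m creep '{"translation":[[-0.1,0,-4],[-0.1,0,-6],[-0.1,0,-6],[-0.1,0,-6],[-0.1,0,-6],[-0.1,0,-6],[-0.1,0,-6],[-0.1,0,-6]],"turn":[[0,0,0],[0,0,0],[0,0,0],[0,0,0],[0,0,0],[0,0,0],[0,0,0],[0,0,0]],"fingers":[85,85,85,45,40,40,40,40]}';python3 -m creep '{"translation":[[0,0,0],[0,0,0]],"turn":[[0,0,0],[0,0,0]],"fingers":[30,30]}'
python3 - <<'E'
from h import *
f=grab("wrist")
cv2.imwrite("pics/w2.png",f["pixels"][:,:,::-1])
E
```

```text
time_s: 3.28
eef_pos: [0.5076, 0.2095, 0.136]
ee_rot: [0.149, 3.138, 0.0]
contact_force: [-0.2, 0.8, -0.3]
opening: 0.0344
time_s: 3.52
eef_pos: [0.5075, 0.2095, 0.1359]
ee_rot: [-0.149, -3.138, 0.0]
contact_force: [0.1, -0.2, 0.0]
opening: 0.0257
```

View pics/w2.png

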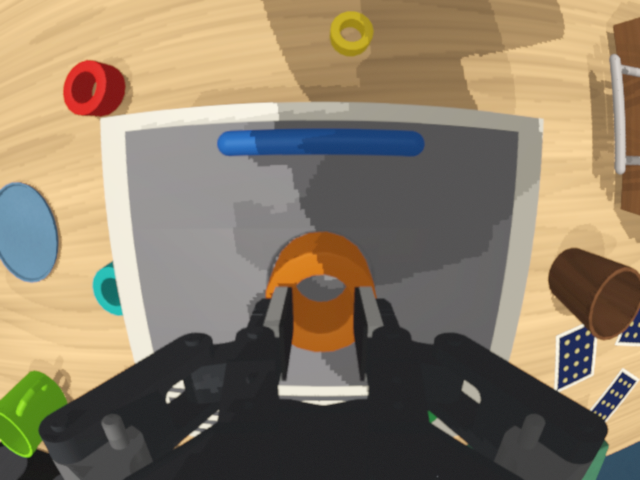

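Run:
```python
from h import *
f=grab("wrist")
for p in ((.508,.2095,.167),(.508,.2095,.131),(.508,.2095,.137),(.508,.197,.145),(.508,.222,.145),(.533,.2095,.167),(.483,.2095,.167),(.508,.2345,.167)): print(p,proj(f,p).round())
cv2.imwrite("pics/w2c.png",cv2.resize(f["pixels"][200:420,200:440,::-1],None,fx=3,fy=2.7,interpolation=cv2.INTER_CUBIC))
for n in("scene",):
  g=grab(n);cv2.imwrite("pics/s2c.png",cv2.resize(g["pixels"][100:280,280:460,::-1],None,fx=3.3,fy=3.3,interpolation=cv2.INTER_CUBIC))
```

```text
(0.508, 0.2095, 0.167) [320. 304.]
(0.508, 0.2095, 0.131) [321. 275.]
(0.508, 0.2095, 0.137) [321. 279.]
(0.508, 0.197, 0.145) [295. 287.]
(0.508, 0.222, 0.145) [346. 283.]
(0.533, 0.2095, 0.167) [326. 353.]
(0.483, 0.2095, 0.167) [314. 249.]
(0.508, 0.2345, 0.167) [378. 299.]
```

View pics/w2c.png

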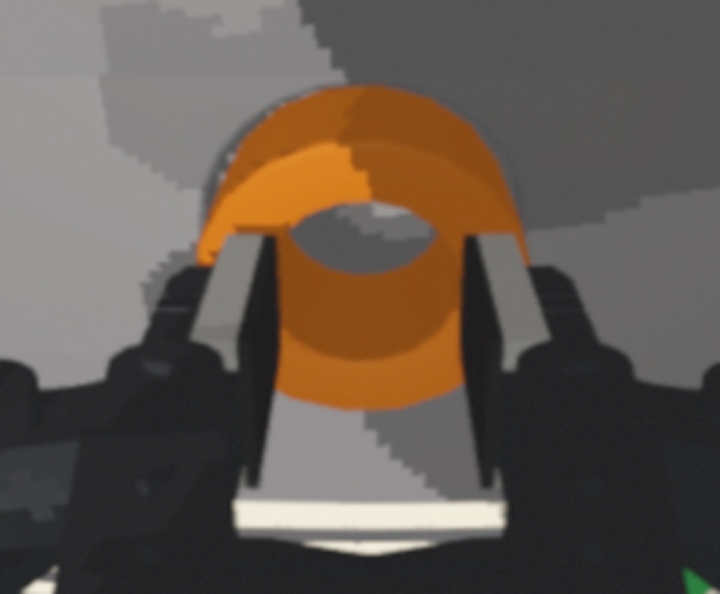

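View pics/s2c.png

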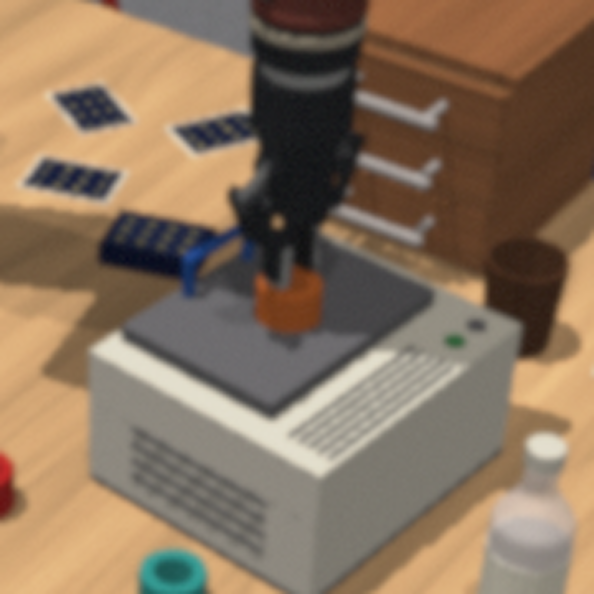

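Run:
```python
from h import *
g=grab("scene");cv2.imwrite("pics/s3c.png",cv2.resize(g["pixels"][130:230,320:420,::-1],None,fx=6,fy=6,interpolation=cv2.INTER_CUBIC))
for p in ((.508,.197,.168),(.508,.197,.145),(.508,.184,.145),(.508,.222,.168),(.508,.2095,.167),(.508,.2095,.131)): print(p,((proj(g,p)-[320,130])*6).round())
print(readout.state()["opening"],readout.state()["contact_force"])
```

```text
(0.508, 0.197, 0.168) [268. 339.]
(0.508, 0.197, 0.145) [265. 385.]
(0.508, 0.184, 0.145) [248. 399.]
(0.508, 0.222, 0.168) [302. 312.]
(0.508, 0.2095, 0.167) [285. 327.]
(0.508, 0.2095, 0.131) [280. 399.]
0.025706810021314447 [ 0.58105318 -0.23583826  0.32743568]
```

View pics/s3c.png

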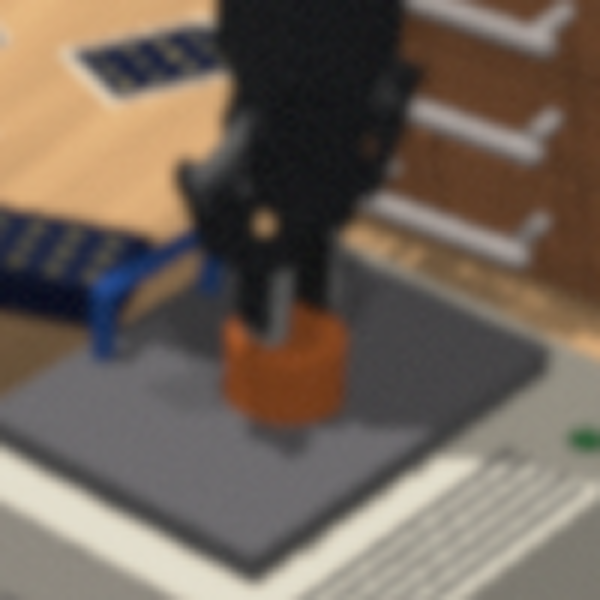

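Run:
```python
from h import *
g=grab("scene");f=grab("wrist")
print(tri(f,(283,286),g,(365,187.2)), tri(f,(292,286),g,(365,187.2)))
print(tri(f,(320,304),g,(367.5,184.5)))
s=readout.state();print(s["effort"],s["qpos"],s["wrist_torque"])
```

```text
(array([0.50358612, 0.19678782, 0.16306534]), np.float64(0.009587267355749433)) (array([0.50335776, 0.19976031, 0.1616107 ]), np.float64(0.006842225930546306))
(array([0.50786342, 0.20949623, 0.16710505]), np.float64(0.000239193806519864))
[-2.06952245e-03 -5.79917622e+01  3.16514039e+01  2.27604534e-03
 -2.92563072e-04  6.63748480e-06] [ 2.58290124e-01  3.76475435e-01 -1.94022523e-01  1.00037496e+00
  9.55144162e-06  3.53483698e-01] [-0.01396621  0.03245058  0.00835323]
```

Run:
```python
from h import *
f=grab("wrist");f["world_from_camera"]=f["tool_from_camera"]
for x in (-.011,0,.011):
  for z in (0,-.01,-.02,-.03,-.04,-.06): print(x,z,proj(f,(x,.013,z)).round(),proj(f,(x,-.013,z)).round())
```

```text
-0.011 0 [345. 297.] [296. 297.]
-0.011 -0.01 [347. 305.] [294. 305.]
-0.011 -0.02 [348. 314.] [293. 314.]
-0.011 -0.03 [349. 324.] [291. 324.]
-0.011 -0.04 [351. 335.] [289. 335.]
-0.011 -0.06 [354. 362.] [285. 362.]
0 0 [346. 277.] [295. 277.]
0 -0.01 [347. 285.] [294. 285.]
0 -0.02 [348. 293.] [292. 293.]
0 -0.03 [350. 302.] [290. 302.]
0 -0.04 [352. 312.] [288. 312.]
0 -0.06 [356. 337.] [284. 337.]
0.011 0 [346. 257.] [294. 257.]
0.011 -0.01 [348. 263.] [293. 263.]
0.011 -0.02 [349. 271.] [291. 271.]
0.011 -0.03 [351. 279.] [289. 279.]
0.011 -0.04 [352. 288.] [287. 288.]
0.011 -0.06 [357. 310.] [282. 310.]
```

```bash
python3 -m creep '{"translation":[[0,0,0],[0,0,0],[0,0,0]],"turn":[[0,0,0],[0,0,0],[0,0,0]],"fingers":[85,85,85]}'
python3 - <<'E'
from h import *
f=grab("wrist");g=grab("scene")
a=cv2.resize(f["pixels"][200:420,200:440,::-1],(400,366),interpolation=cv2.INTER_CUBIC);b=cv2.resize(g["pixels"][130:230,320:420,::-1],(366,366),interpolation=cv2.INTER_CUBIC)
cv2.imwrite("pics/o3.png",np.hstack([a,b]))
E
```

```text
time_s: 4.25
eef_pos: [0.5075, 0.2095, 0.1359]
ee_rot: [0.149, 3.138, -0.0]
contact_force: [1.1, 0.9, 0.1]
opening: 0.0726
```

View pics/o3.png

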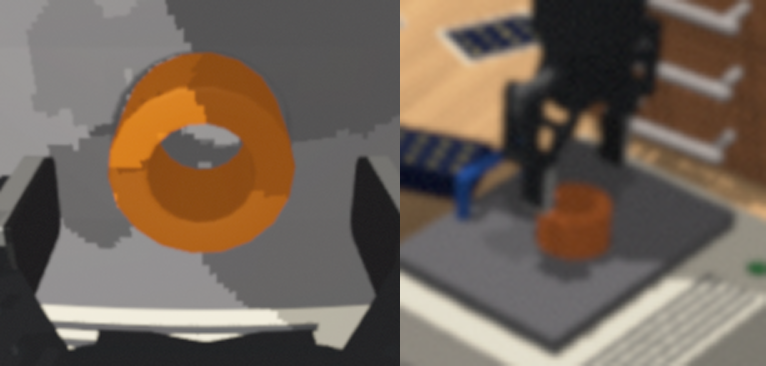

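Run:
```python
from h import *
g=grab("scene");f=grab("wrist")
print("tip tri",tri(f,(230,294),g,(357.4,186.8)))
f["world_from_camera"]=f["tool_from_camera"]
for x in (-.011,.011):
  for z in (0,-.02,-.03,-.04): print(x,z,proj(f,(x,.0363,z)).round(),proj(f,(x,-.0363,z)).round())
```

```text
tip tri (array([0.49839302, 0.17444936, 0.17495572]), np.float64(0.004296764937745238))
-0.011 0 [390. 296.] [252. 296.]
-0.011 -0.02 [397. 313.] [244. 313.]
-0.011 -0.03 [400. 323.] [240. 323.]
-0.011 -0.04 [405. 334.] [235. 334.]
0.011 0 [392. 257.] [249. 257.]
0.011 -0.02 [400. 270.] [241. 270.]
0.011 -0.03 [404. 278.] [236. 278.]
0.011 -0.04 [409. 287.] [231. 287.]
```

The rows show the fingertips about 30–35 mm short of the reported TCP: they closed above the ring (tips at z≈0.17), and the ring is untouched. I'll go by vision and descend 26 mm more.

```bash
python3 -m creep '{"translation":[[0,0,-1.3],[0,0,-2.6],[0,0,-2.6],[0,0,-2.6],[0,0,-2.6],[0,0,-2.6],[0,0,-2.6]],"turn":[[0,0,0],[0,0,0],[0,0,0],[0,0,0],[0,0,0],[0,0,0],[0,0,0]],"fingers":[85,85,85,40,30,30,30]}'
python3 - <<'E'
from h import *
f=grab("wrist");g=grab("scene")
a=cv2.resize(f["pixels"][200:420,200:440,::-1],(400,366),interpolation=cv2.INTER_CUBIC);b=cv2.resize(g["pixels"][130:230,320:420,::-1],(366,366),interpolation=cv2.INTER_CUBIC)
cv2.imwrite("pics/o4.png",np.hstack([a,b]))
E
```

```text
time_s: 5.32
eef_pos: [0.508, 0.2096, 0.1105]
ee_rot: [0.149, 3.137, 0.001]
contact_force: [-1.0, 0.5, 6.4]
opening: 0.0478
```

View pics/o4.png

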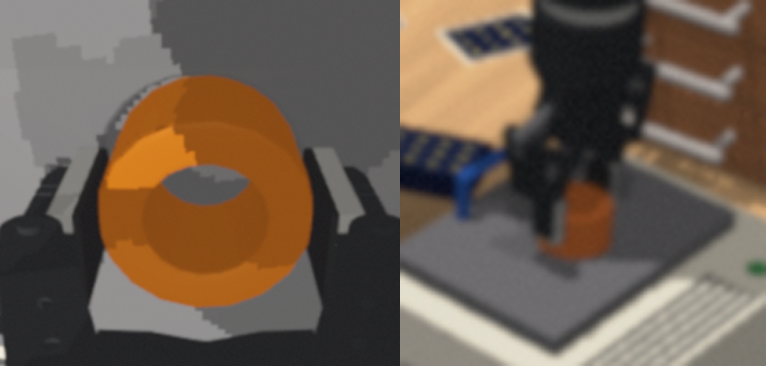

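```bash
python3 -m creep '{"translation":[[0,0,2],[0,0,6],[0,0,7],[-1,-6,8],[-1.5,-12,8],[-2,-18,8],[-2.4,-24,6],[-2.4,-30,4]],"turn":[[0,0,0],[0,0,0],[0,0,-10],[0,0,-20],[0,0,-30],[0,0,-40],[0,0,-50],[0,0,-60]],"fingers":[30,30,30,30,30,30,30,30]}';python3 -m creep '{"translation":[[0,-3.2,0],[0,-3.2,0],[0,-3.2,0],[0,-3.2,0]],"turn":[[0,0,-10],[0,0,-20],[0,0,-30],[0,0,-30]],"fingers":[30,30,30,30]}'
python3 - <<'E'
from h import *
f=grab("wrist");g=grab("top");print(readout.state()["eef_pos"])
cv2.imwrite("pics/o5.png",cv2.resize(f["pixels"][:,:,::-1],(640,480)))
for k in blobs(mask(g,(95,80,60),(115,255,255)),300):
  c,s,a=cv2.minAreaRect(k)
  if 350<c[0]<420: print(c,s)
for k in blobs(mask(f,(95,70,60),(115,200,255)),600):
  print(cv2.minAreaRect(k)); P=np.array([onz(f,q[0],.008)[:2] for q in k]);print("sau",cv2.minEnclosingCircle(P.astype(np.float32)))
E
```

```text
time_s: 6.42
eef_pos: [0.4834, -0.0909, 0.1503]
ee_rot: [1.705, 2.637, 0.001]
contact_force: [0.7, -0.2, -0.7]
opening: 0.0479
time_s: 6.92
eef_pos: [0.4835, -0.1211, 0.1503]
ee_rot: [-2.324, -2.114, 0.0]
contact_force: [0.5, -0.4, -0.8]
opening: 0.0479
[ 0.48354377 -0.12090093  0.15037925]
((323.0, 210.5), (105.0, 126.0), 90.0)
sau ((0.48350027203559875, -0.12229783833026886), 0.05652354285120964)
((626.0, 37.0), (56.0, 26.0), 90.0)
sau ((0.8562581539154053, 0.06619285047054291), 0.0399196520447731)
((624.0, 452.5), (30.0, 53.0), -0.0)
sau ((1.0303348302841187, -0.6183985471725464), 0.1416541039943695)
```

View pics/o5.png

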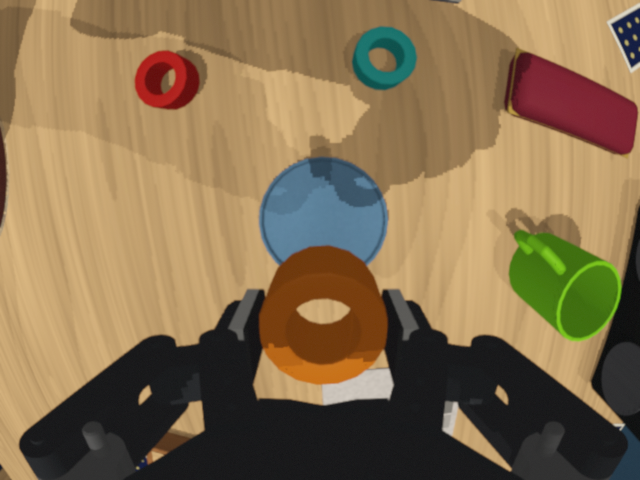

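```bash
python3 -m creep '{"translation":[[0,-0.15,-4],[0,-0.15,-7],[0,-0.15,-8],[0,-0.15,-8.5],[0,-0.15,-8.8],[0,-0.15,-8.8]],"turn":[[0,0,0],[0,0,0],[0,0,0],[0,0,0],[0,0,0],[0,0,0]],"fingers":[30,30,30,30,30,30]}'
python3 - <<'E'
from h import *
f=grab("wrist");g=grab("scene");print(readout.state()["eef_pos"])
a=cv2.resize(f["pixels"][200:420,200:440,::-1],(400,366),interpolation=cv2.INTER_CUBIC);b=cv2.resize(g["pixels"][240:340,225:325,::-1],(366,366),interpolation=cv2.INTER_CUBIC)
cv2.imwrite("pics/o6.png",np.hstack([a,b]))
E
```

```text
time_s: 7.78
eef_pos: [0.484, -0.1227, 0.063]
ee_rot: [2.324, 2.113, 0.001]
contact_force: [0.0, -0.2, -1.1]
opening: 0.0482
[ 0.48397272 -0.12265496  0.06298264]
```

View pics/o6.png

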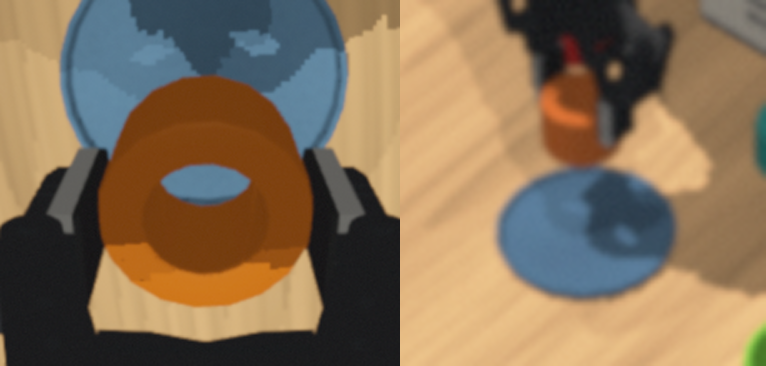

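Run:
```python
from h import *
f=grab("wrist");g=grab("scene");t=grab("top");print(readout.state()["eef_pos"],readout.state()["qpos"])
lo,hi=(5,190,60),(16,255,255)
def show(im,n):
  for k in blobs(mask(im,lo,hi),60)[:3]:
    x,y,w,h=cv2.boundingRect(k);print(n,x,y,w,h,cv2.contourArea(k))
show(f,"w");show(g,"s");show(t,"t")
for z in (.022,.05,.08,.1):
  print(z,"ring ctr proj",proj(f,(.484,-.1227,z)).round(),proj(g,(.484,-.1227,z)).round(1),proj(t,(.484,-.1227,z)).round(1))
print("saucer ctr",proj(f,(.4835,-.1225,.008)),proj(g,(.4835,-.1225,.008)))
```

```text
[ 0.48376584 -0.12257816  0.06272735] [-3.94748011e-01  3.62636321e-01 -4.33041388e-01  7.74509350e-01
 -1.82936593e-05  1.27114136e+00]
w 259 246 129 138 13530.0
s 265 261 15 23 216.0
0.022 ring ctr proj [323. 255.] [276.  297.4] [387.7 252.7]
0.05 ring ctr proj [323. 271.] [275.6 288.6] [388.7 252.3]
0.08 ring ctr proj [323. 293.] [275.2 278.9] [389.9 251.8]
0.1 ring ctr proj [323. 312.] [274.8 272.3] [390.6 251.5]
saucer ctr [321.95461002 248.69827787] [276.12772767 301.63218956]
```

```bash
python3 -m creep '{"translation":[[0,0,-3],[0,0,-6],[0,0,-7],[0,0,-7.5],[0,0,-7.7],[0,0,-7.7]],"turn":[[0,0,0],[0,0,0],[0,0,0],[0,0,0],[0,0,0],[0,0,0]],"fingers":[30,30,30,30,30,30]}'
python3 - <<'E'
from h import *
f=grab("wrist");g=grab("scene");print(readout.state()["eef_pos"])
a=cv2.resize(f["pixels"][200:420,200:440,::-1],(400,366),interpolation=cv2.INTER_CUBIC);b=cv2.resize(g["pixels"][240:340,225:325,::-1],(366,366),interpolation=cv2.INTER_CUBIC)
cv2.imwrite("pics/o7.png",np.hstack([a,b]))
E
```

```text
time_s: 8.78
eef_pos: [0.484, -0.1227, -0.014]
ee_rot: [2.324, 2.113, 0.001]
contact_force: [0.1, 0.3, -0.6]
opening: 0.0482
[ 0.48401141 -0.12267224 -0.01401661]
```

View pics/o7.png

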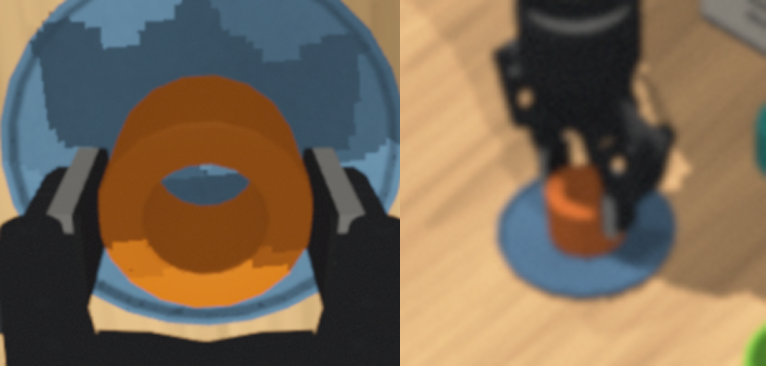

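```bash
python3 -m creep '{"translation":[[0,0,-0.1],[0,0,-0.2],[0,0,-0.2],[0,0,-0.2]],"turn":[[0,0,0],[0,0,0],[0,0,0],[0,0,0]],"fingers":[30,30,30,30]}'
```

```text
time_s: 9.38
eef_pos: [0.4838, -0.1226, -0.016]
ee_rot: [2.324, 2.113, 0.0]
contact_force: [-2.8, 0.9, 8.6]
opening: 0.0482
```

Contact with the saucer (8.6 N upward). Release, then rise.

```bash
python3 -m creep '{"translation":[[0,0,0],[0,0,0],[0,0,0],[0,0,4],[0,0,10],[0,0,14],[0,0,18],[0,0,20]],"turn":[[0,0,0],[0,0,0],[0,0,0],[0,0,0],[0,0,0],[0,0,0],[0,0,0],[0,0,0]],"fingers":[85,85,85,85,85,85,85,85]}';  python3 - <<'E'
from h import *
f=grab("wrist");g=grab("scene");s=readout.state();print(s["eef_pos"])
a=cv2.resize(f["pixels"][:,:,::-1],(400,300),interpolation=cv2.INTER_CUBIC);b=cv2.resize(g["pixels"][240:340,225:325,::-1],(300,300),interpolation=cv2.INTER_CUBIC)
cv2.imwrite("pics/o8.png",np.hstack([a,b]))
k=blobs(mask(f,(5,170,60),(16,255,255)),300)[0]
P=np.array([onz(f,q[0],.04)[:2] for q in k]);print(cv2.minEnclosingCircle(P.astype(np.float32)))
E
```

```text
time_s: 10.38
eef_pos: [0.4843, -0.1228, 0.1856]
ee_rot: [2.323, 2.112, 0.002]
contact_force: [1.2, -0.1, -0.5]
opening: 0.0725
[ 0.48483591 -0.12301428  0.18540947]
((0.4843409061431885, -0.12010924518108368), 0.026037927716970444)
```

View pics/o8.png

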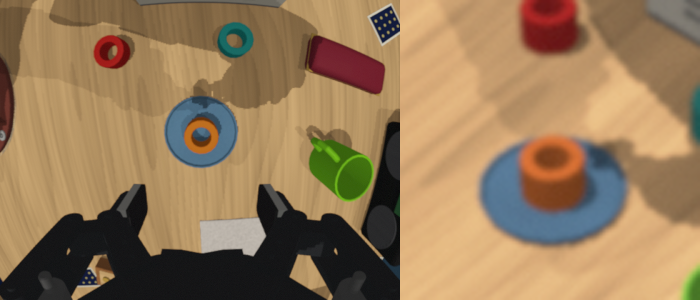

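```bash
python3 -m creep '{"translation":[[-1,6,2],[-2,12,4],[-3,18,5],[-4,24,5],[-4.4,30,5],[-4.4,33.8,5],[-4.4,33.8,5],[-4.4,33.8,5]],"turn":[[0,0,0],[0,0,0],[0,0,0],[0,0,0],[0,0,0],[0,0,0],[0,0,0],[0,0,0]],"fingers":[60,60,60,60,60,60,60,60]}';  python3 - <<'E'
from h import *
f=grab("wrist");s=readout.state();print(s["eef_pos"])
cv2.imwrite("pics/o9.png",f["pixels"][:,:,::-1])
for k in blobs(mask(f,(105,150,50),(125,255,255)),300):
  c,ss,a=cv2.minAreaRect(k);print("bar",c,ss,a,onz(f,c,.172))
E
```

```text
time_s: 11.48
eef_pos: [0.4391, 0.215, 0.2324]
ee_rot: [-2.324, -2.113, 0.003]
contact_force: [0.4, 0.7, -0.9]
opening: 0.0511
[0.43926467 0.21464699 0.23270106]
bar (63.12824630737305, 63.516727447509766) (29.87582778930664, 61.15399169921875) 52.4314079284668 [0.2581033  0.37522988 0.172     ]
bar (324.0, 239.5) (117.0, 14.0) 90.0 [0.44022412 0.21967945 0.172     ]
bar (26.794315338134766, 8.079866409301758) (32.74462127685547, 22.687339782714844) 10.784297943115234 [0.21575021 0.44002687 0.172     ]
```

View pics/o9.png

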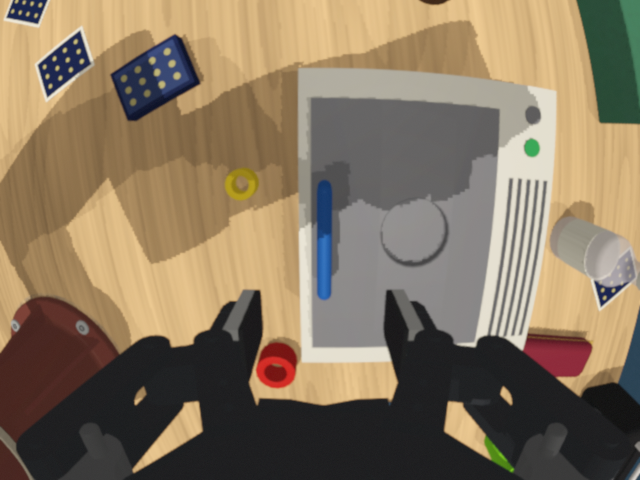

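```bash
python3 -m creep '{"translation":[[0.1,0.1,-5],[0.1,0.1,-8],[0.1,0.1,-10.4],[0.1,0.1,-10.4],[0.1,0.1,-10.4]],"turn":[[0,0,0],[0,0,0],[0,0,0],[0,0,0],[0,0,0]],"fingers":[50,45,45,45,45]}';  python3 - <<'E'
from h import *
f=grab("wrist");g=grab("scene")
a=cv2.resize(f["pixels"][200:420,200:440,::-1],(400,366),interpolation=cv2.INTER_CUBIC);b=cv2.resize(g["pixels"][130:230,300:400,::-1],(366,366),interpolation=cv2.INTER_CUBIC)
cv2.imwrite("pics/o10.png",np.hstack([a,b]))
E
```

```text
time_s: 12.15
eef_pos: [0.4412, 0.216, 0.1303]
ee_rot: [2.325, 2.112, 0.001]
contact_force: [0.3, -0.4, 0.9]
opening: 0.0386
```

View pics/o10.png

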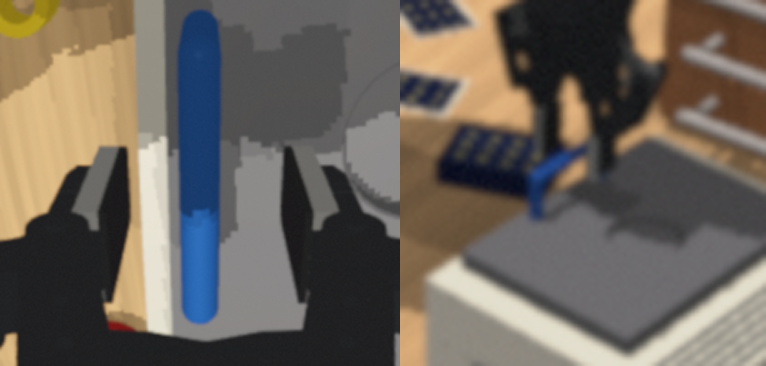

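```bash
python3 -m creep '{"translation":[[0,0,-0.4],[0,0,-0.4],[0,0,-0.4],[0,0,-0.4],[0,0,-0.4],[0,0,-0.4]],"turn":[[0,0,0],[0,0,0],[0,0,0],[0,0,0],[0,0,0],[0,0,0]],"fingers":[40,5,0,0,0,0]}';  python3 - <<'E'
from h import *
f=grab("wrist");g=grab("scene")
a=cv2.resize(f["pixels"][200:420,200:440,::-1],(400,366),interpolation=cv2.INTER_CUBIC);b=cv2.resize(g["pixels"][130:230,300:400,::-1],(366,366),interpolation=cv2.INTER_CUBIC)
cv2.imwrite("pics/o11.png",np.hstack([a,b]))
# arc plan: hinge-relative bar motion
yc=np.radians(-5.5);s=readout.state();print(s["eef_pos"])
for d in range(0,110,10):
  t=np.radians(d);x=-135*np.cos(t)+46*np.sin(t)+135;z=135*np.sin(t)+46*np.cos(t)-46
  print(d,round(x*np.cos(yc)/10,2),round(x*np.sin(yc)/10,2),round(z/10,2))
E
```

```text
time_s: 13.0
eef_pos: [0.4397, 0.2166, 0.1255]
ee_rot: [-2.324, -2.113, 0.001]
contact_force: [-5.0, -0.0, 4.6]
opening: 0.0078
[0.43974205 0.21660501 0.12555456]
0 0.0 -0.0 0.0
10 1.0 -0.1 2.27
20 2.38 -0.23 4.34
30 4.09 -0.39 6.13
40 6.09 -0.59 7.6
50 8.31 -0.8 8.7
60 10.68 -1.03 9.39
70 13.14 -1.27 9.66
80 15.61 -1.5 9.49
90 18.02 -1.73 8.9
100 20.28 -1.95 7.9
```

View pics/o11.png

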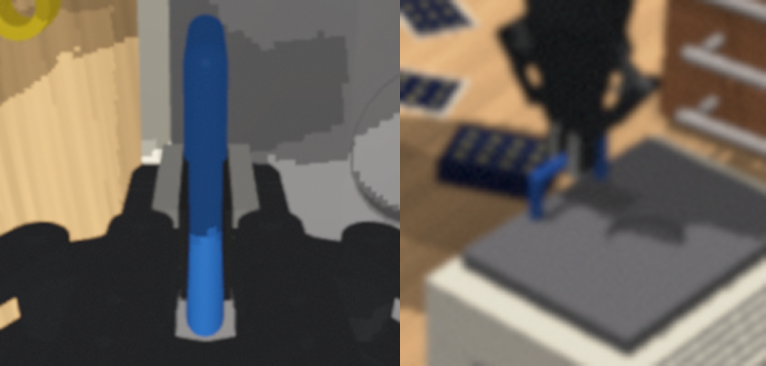

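```bash
python3 -m creep '{"translation":[[0.45,-0.05,1.15],[1.0,-0.1,2.27],[1.65,-0.15,3.35],[2.38,-0.23,4.34],[3.2,-0.3,5.25],[4.09,-0.39,6.13]],"turn":[[0,0,0],[0,0,0],[0,0,0],[0,0,0],[0,0,0],[0,0,0]],"fingers":[0,0,0,0,0,0]}'
python3 - <<'E'
from h import *
g=grab("scene")
cv2.imwrite("pics/o12.png",cv2.resize(g["pixels"][60:300,270:510,::-1],(600,600),interpolation=cv2.INTER_CUBIC))
E
```

```text
time_s: 13.85
eef_pos: [0.4791, 0.2127, 0.1877]
ee_rot: [-2.321, -2.112, 0.005]
contact_force: [-11.8, 1.9, 8.1]
opening: 0.0074
```

View pics/o12.png

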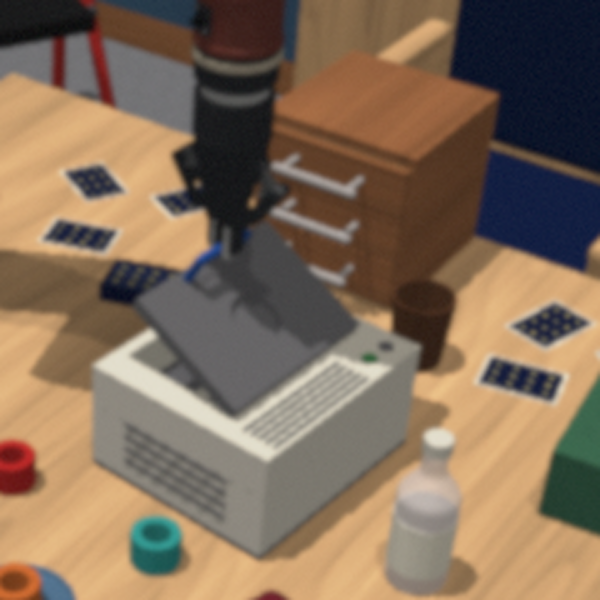

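```bash
python3 -m creep '{"translation":[[0.8,-0.1,0.75],[1.8,-0.2,1.45],[2.9,-0.3,2.05],[4.0,-0.4,2.55],[5.2,-0.5,2.95],[6.4,-0.6,3.25]],"turn":[[0,0,0],[0,0,0],[0,0,0],[0,0,0],[0,0,0],[0,0,0]],"fingers":[0,0,0,0,0,0]}'
```

```text
time_s: 14.65
eef_pos: [0.546, 0.2063, 0.2206]
ee_rot: [2.324, 2.113, 0.001]
contact_force: [-3.3, -0.0, 1.0]
opening: 0.0074
```

```bash
python3 -m creep '{"translation":[[1.2,-0.1,0.15],[2.45,-0.25,0.25],[3.7,-0.35,0.2],[4.9,-0.5,0.1],[6.1,-0.6,-0.2],[7.3,-0.7,-0.5],[8.5,-0.8,-0.95],[8.5,-0.8,-0.95]],"turn":[[0,0,0],[0,0,0],[0,0,0],[0,0,0],[0,0,0],[0,0,0],[0,0,0],[0,0,0]],"fingers":[0,0,0,0,0,0,0,0]}'
python3 - <<'E'
from h import *
g=grab("scene");f=grab("wrist")
a=cv2.resize(g["pixels"][60:300,270:510,::-1],(400,400),interpolation=cv2.INTER_CUBIC);b=cv2.resize(f["pixels"][:,80:560,::-1],(400,400))
cv2.imwrite("pics/o13.png",np.hstack([a,b]))
E
```

```text
time_s: 15.65
eef_pos: [0.6316, 0.1979, 0.2089]
ee_rot: [2.325, 2.112, -0.001]
contact_force: [1.9, -3.9, 0.8]
opening: 0.0075
```

View pics/o13.png

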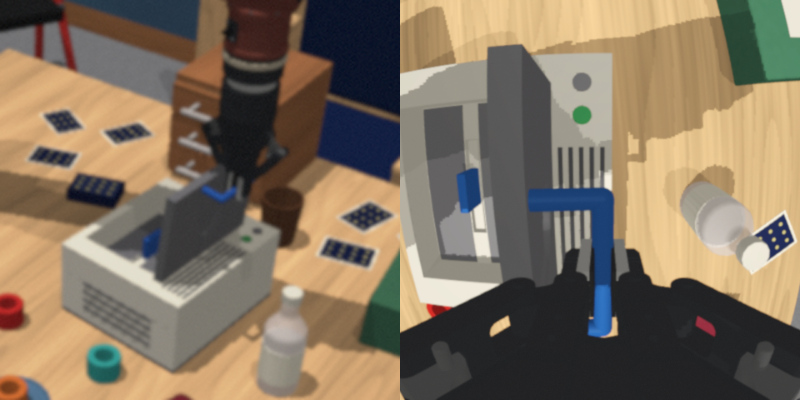

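```bash
python3 -m creep '{"translation":[[0.6,-0.05,-0.25],[1.1,-0.1,-0.55],[1.6,-0.15,-0.85],[2.1,-0.2,-1.2],[2.1,-0.2,-1.2]],"turn":[[0,0,0],[0,0,0],[0,0,0],[0,0,0],[0,0,0]],"fingers":[0,0,0,0,0]}';python3 -m creep '{"translation":[[0,0,0],[0,0,0],[0,0,0]],"turn":[[0,0,0],[0,0,0],[0,0,0]],"fingers":[18,22,22]}'
python3 - <<'E'
from h import *
g=grab("scene");f=grab("wrist")
a=cv2.resize(g["pixels"][60:300,270:510,::-1],(400,400),interpolation=cv2.INTER_CUBIC);b=cv2.resize(f["pixels"][:,80:560,::-1],(400,400))
cv2.imwrite("pics/o14.png",np.hstack([a,b]))
E
```

```text
time_s: 16.38
eef_pos: [0.6515, 0.1961, 0.1975]
ee_rot: [2.325, 2.112, -0.001]
contact_force: [0.8, -5.0, 1.7]
opening: 0.0072
time_s: 16.75
eef_pos: [0.6514, 0.1971, 0.1978]
ee_rot: [-2.324, -2.114, -0.001]
contact_force: [0.2, 0.1, -0.1]
opening: 0.019
```

View pics/o14.png

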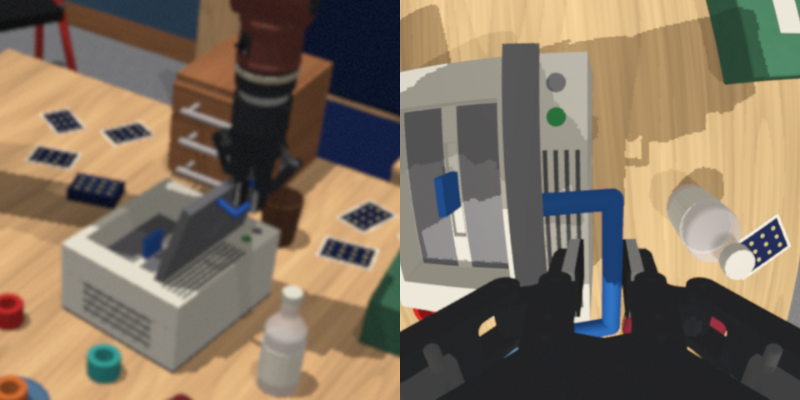

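```bash
python3 -m creep '{"translation":[[0.2,0,1.5],[0.4,0,3],[0.4,0,5],[0.4,0,7],[0.4,0,10]],"turn":[[0,0,0],[0,0,0],[0,0,0],[0,0,0],[0,0,0]],"fingers":[22,22,22,22,22]}'
python3 - <<'E'
from h import *
g=grab("scene");f=grab("wrist")
a=cv2.resize(g["pixels"][60:300,270:510,::-1],(400,400),interpolation=cv2.INTER_CUBIC);b=cv2.resize(f["pixels"][:,80:560,::-1],(400,400))
cv2.imwrite("pics/o15.png",np.hstack([a,b]))
E
```

```text
time_s: 17.48
eef_pos: [0.6549, 0.1966, 0.2978]
ee_rot: [-2.324, -2.113, 0.002]
contact_force: [-0.1, -0.3, 0.3]
opening: 0.019
```

View pics/o15.png

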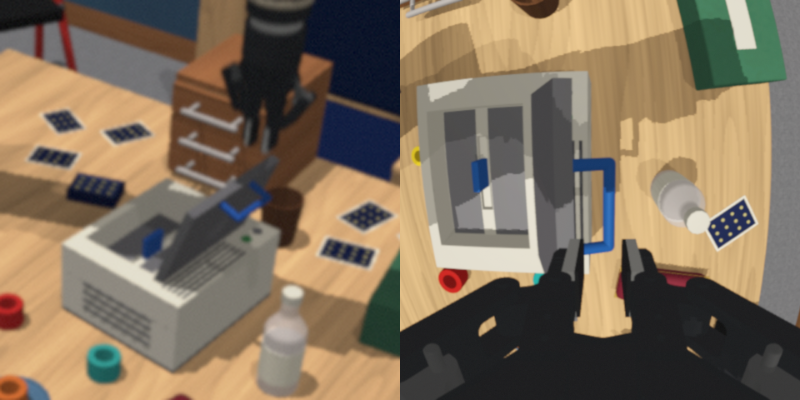

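```bash
python3 -m creep '{"translation":[[-6,0.3,0],[-12,0.8,0],[-16,1.3,0],[-16,1.3,0],[-16,1.3,0]],"turn":[[0,0,0],[0,0,0],[0,0,0],[0,0,0],[0,0,0]],"fingers":[50,50,50,50,50]}'
python3 - <<'E'
from h import *
f=grab("wrist");t=grab("top");print(readout.state()["eef_pos"])
cv2.imwrite("pics/o16.png",f["pixels"][:,:,::-1])
for im in(f,t):
 for k in blobs(mask(im,(105,140,40),(125,255,255)),20):
  c,ss,a=cv2.minAreaRect(k);p=onz(im,c,.1)
  if abs(p[0]-.5)<.12 and abs(p[1]-.2)<.12: print(im["n"],"tab",c,ss,a,onz(im,c,.116))
E
```

```text
time_s: 18.2
eef_pos: [0.496, 0.2097, 0.2976]
ee_rot: [2.324, 2.113, 0.001]
contact_force: [-0.4, 0.2, 0.5]
opening: 0.043
[0.49640031 0.20948514 0.2972261 ]
wrist tab (320.5, 207.0) (40.0, 7.0) 90.0 [0.49430627 0.21466062 0.116     ]
top tab (256.0082092285156, 248.90985107421875) (14.123575210571289, 2.897143840789795) 5.194429397583008 [0.49334566 0.20830019 0.116     ]
```

View pics/o16.png

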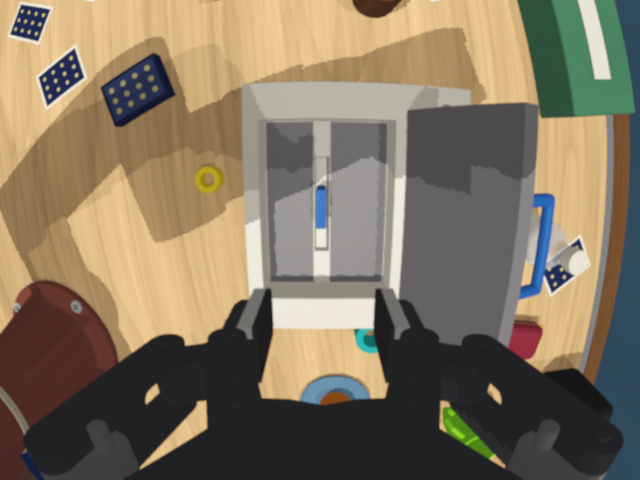

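```bash
python3 -m creep '{"translation":[[-0.2,0.1,-6],[-0.2,0.1,-12],[-0.2,0.1,-17],[-0.2,0.1,-20],[-0.2,0.1,-20],[-0.2,0.1,-20]],"turn":[[0,0,0],[0,0,0],[0,0,0],[0,0,0],[0,0,0],[0,0,0]],"fingers":[50,50,50,50,50,50]}'
python3 - <<'E'
from h import *
f=grab("wrist");print(readout.state()["eef_pos"])
cv2.imwrite("pics/o17.png",f["pixels"][:,:,::-1])
E
```

```text
time_s: 19.05
eef_pos: [0.4947, 0.2107, 0.0986]
ee_rot: [2.325, 2.112, 0.002]
contact_force: [0.3, 0.7, 0.1]
opening: 0.0423
[0.49490432 0.21085721 0.09903702]
```

View pics/o17.png

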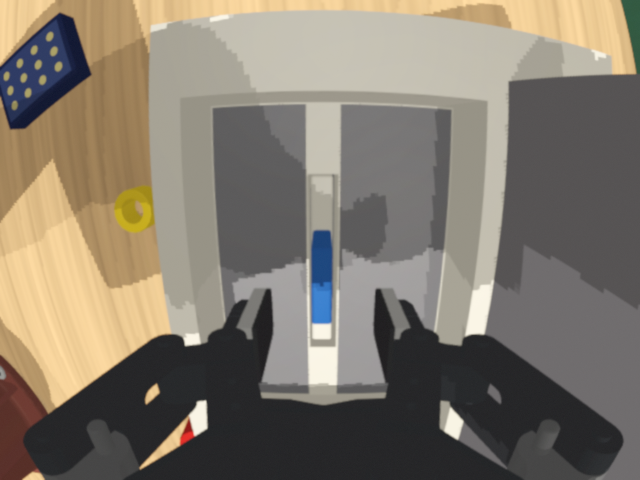

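```bash
python3 -m creep '{"translation":[[0,0,-2],[0,0,-3.5],[0,0,-4.1],[0,0,-4.1],[0,0,-4.1],[0,0,-4.1],[0,0,-4.1],[0,0,-4.1]],"turn":[[0,0,0],[0,0,0],[0,0,0],[0,0,0],[0,0,0],[0,0,0],[0,0,0],[0,0,0]],"fingers":[50,50,40,0,0,0,0,0]}'
python3 - <<'E'
from h import *
f=grab("wrist");print(readout.state()["eef_pos"])
cv2.imwrite("pics/o18.png",f["pixels"][:,:,::-1])
E
```

```text
time_s: 20.1
eef_pos: [0.4939, 0.2107, 0.0572]
ee_rot: [2.324, 2.113, 0.001]
contact_force: [-0.3, -0.3, 6.9]
opening: 0.0086
[0.49390708 0.21077646 0.05719799]
```

View pics/o18.png

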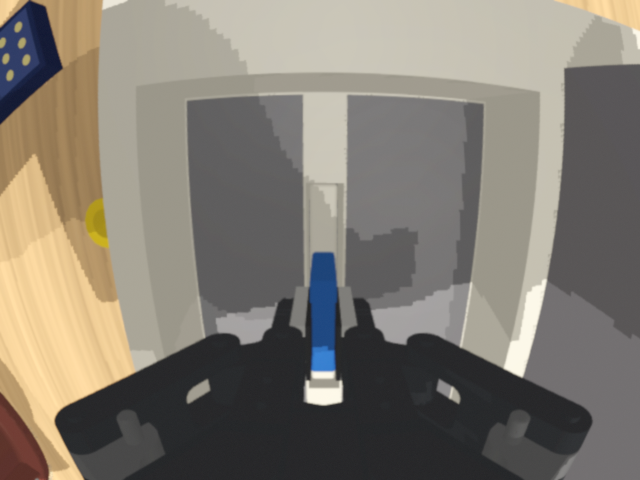

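```bash
python3 -m creep '{"translation":[[0,0,0.7],[0,0,1.8],[0,0,3],[0,0,4.5],[0,0,6],[0,0,7.5],[0,0,9],[0,0,10.5]],"turn":[[0,0,0],[0,0,0],[0,0,0],[0,0,0],[0,0,0],[0,0,0],[0,0,0],[0,0,0]],"fingers":[0,0,0,0,0,0,0,0]}'; python3 -m creep '{"translation":[[0,0,2],[0,0,4.5],[0,0,7],[0,0,8],[0,0,8]],"turn":[[0,0,0],[0,0,0],[0,0,0],[0,0,0],[0,0,0]],"fingers":[0,0,0,0,0]}'
python3 - <<'E'
from h import *
f=grab("wrist");g=grab("scene");print(readout.state()["eef_pos"])
a=cv2.resize(g["pixels"][60:300,270:510,::-1],(400,400),interpolation=cv2.INTER_CUBIC);b=cv2.resize(f["pixels"][:,80:560,::-1],(400,400))
cv2.imwrite("pics/o19.png",np.hstack([a,b]))
E
```

```text
time_s: 21.15
eef_pos: [0.4934, 0.2106, 0.1627]
ee_rot: [2.325, 2.113, 0.0]
contact_force: [0.5, -0.0, -2.0]
opening: 0.0085
time_s: 21.78
eef_pos: [0.4936, 0.2107, 0.242]
ee_rot: [2.324, 2.113, 0.001]
contact_force: [-0.2, -0.2, -1.6]
opening: 0.0087
[0.49298546 0.21050922 0.24084467]
```

View pics/o19.png

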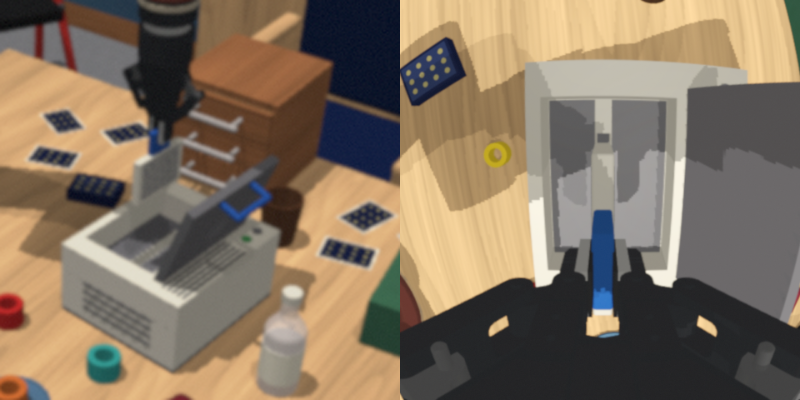

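```bash
python3 -m creep '{"translation":[[0.2,-2,0],[0.5,-6,0],[1,-11,0],[1.5,-16.5,0],[2,-22,0],[2.5,-28,0],[3,-33,0],[3.5,-38,0]],"turn":[[0,0,0],[0,0,1],[0,0,2],[0,0,2],[0,0,2],[0,0,2],[0,0,2],[0,0,2]],"fingers":[0,0,0,0,0,0,0,0]}'; python3 -m creep '{"translation":[[0.3,-5,0],[0.8,-10,-1],[1.2,-14,-2.5],[1.3,-17,-4.5],[1.3,-18.5,-6.5],[1.3,-18.5,-8],[1.3,-18.5,-8.5],[1.3,-18.5,-8.5]],"turn":[[0,0,0],[0,0,0],[0,0,0],[0,0,0],[0,0,0],[0,0,0],[0,0,0],[0,0,0]],"fingers":[0,0,0,0,0,0,0,0]}'
python3 - <<'E'
from h import *
f=grab("wrist");g=grab("scene");t=grab("top");print(readout.state()["eef_pos"])
a=cv2.resize(g["pixels"][200:440,100:420,::-1],(400,300),interpolation=cv2.INTER_CUBIC);b=cv2.resize(f["pixels"][:,:,::-1],(400,300));c=cv2.resize(t["pixels"][150:300,330:530,::-1],(400,300),interpolation=cv2.INTER_CUBIC);d=cv2.resize(t["pixels"][60:360,100:500,::-1],(400,300),interpolation=cv2.INTER_CUBIC)
cv2.imwrite("pics/o20.png",np.vstack([np.hstack([a,b]),np.hstack([c,d])]))
E
```

```text
time_s: 22.88
eef_pos: [0.5278, -0.171, 0.2406]
ee_rot: [-2.287, -2.152, 0.001]
contact_force: [0.5, 0.6, -2.2]
opening: 0.0087
time_s: 23.88
eef_pos: [0.5416, -0.3532, 0.1569]
ee_rot: [-2.286, -2.155, -0.0]
contact_force: [-0.1, 0.6, -2.2]
opening: 0.0088
[ 0.54201837 -0.3540928   0.15772575]
```

View pics/o20.png

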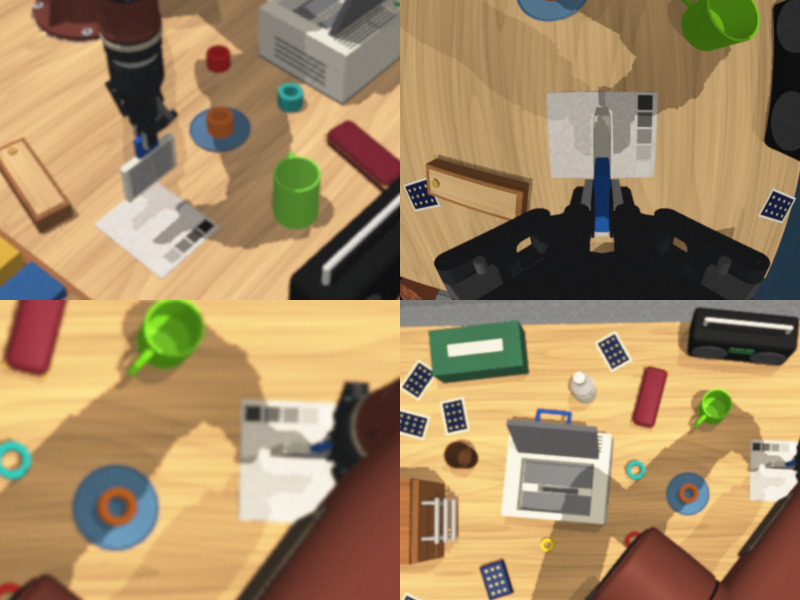

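Run:
```python
from h import *
g=grab("scene");f=grab("wrist");s=readout.state();print(s["eef_pos"],s["contact_force"],s["opening"],abs(s["dq"]).max())
y=np.radians(-3.3);Y=np.array([-np.sin(y),np.cos(y),0]);c=np.array([s["eef_pos"][0],s["eef_pos"][1],.163])
out=[]
for im,(x0,y0,w,h) in ((g,(130,270,160,160)),(f,(220,100,220,220))):
  p=im["pixels"][:,:,::-1].copy();S=400/w
  p=cv2.resize(p[y0:y0+h,x0:x0+w],(400,400),interpolation=cv2.INTER_CUBIC)
  for q in [c+a*.05*Y+np.array([0,0,b]) for a in(-1,1) for b in(-.053,.017)]+[np.array([.5414,-.3545,.002])]:
    u=(proj(im,q)-[x0,y0])*S;cv2.circle(p,tuple(int(v) for v in u),4,(0,0,255),1)
  out.append(p)
cv2.imwrite("pics/o21.png",np.hstack(out))
```

```text
[ 0.54188213 -0.35427974  0.15750371] [ 0.29700673 -0.80746658 -0.7719652 ] 0.008777043461979932 0.004026512816579174
```

View pics/o21.png

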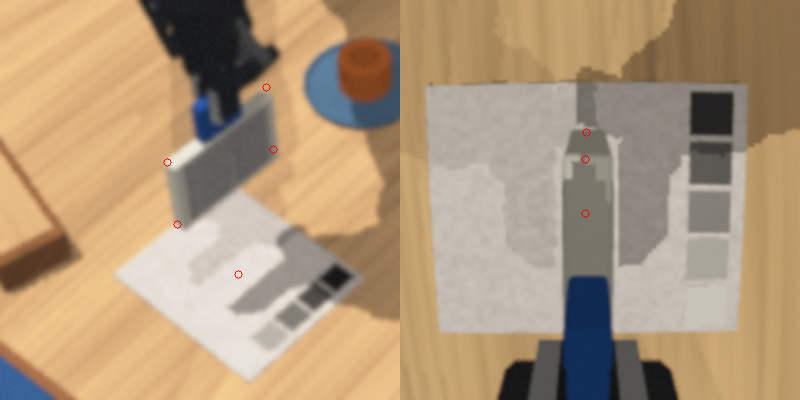

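The predicted corners match the filter in both views. It is upright, centred, parallel to the patches and still. I'm handing in.

Run:
```python
from workcell import workorder
print(workorder.job_done())
```

```text
the job is handed in; nothing more can be done
None
```

The job is done and handed in at about 24 s. No verdict is reported back, so what follows is from my own checks.

- **Ring:** It lies flat in the saucer, let go, about 2–3 mm from the middle by the wrist camera. I lowered it until it touched before releasing.
- **Flap:** I swung it over by its bar and let go at about 1.83 rad by the planned arc. In the pictures it fell back further and has stayed open.
- **Filter:** I drew it out by the tab and hold it still. The TCP is within 1 mm of the mat's middle as I measured it, the lower edge is about 11 cm up, and the faces are about 0–1° off parallel. The predicted filter corners fell on the plate to within a few millimetres in the scene and wrist views.
- **Everything else:** The bystanders look unmoved in the last top view. I did not measure them.

**Fingertip offset:** One thing disagreed with the description: the fingertips sat 30–40 mm short of the reported TCP. My first close on the ring therefore shut in the air above it, without touching it. From then on I set heights from the cameras.

**Height error:** I also got the ring's placing height wrong at first. The pictures showed it still held about 8 cm too high, and I lowered it before letting go.

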